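Dose and tip a tray of flask caps to soak in one corner

ROBOT

A 6-joint arm with a two-finger parallel gripper is mounted at the origin on the work surface. World frame = base frame: x ahead of the robot, y to its left, z up, the work surface at z = 0. Lengths are in mm, angles in rad, forces in N, time in s.
With the tool pointing down it reaches from about 300 to 850 mm from the base axis. Payload 5.4 kg.
Tool frame: the origin (TCP) lies at the very end of the fingers, on their centre line; the grasp point (between the pads) lies 19 mm behind it (hold_point_z is the distance from the TCP to the grasp point, in mm); z points along the fingers, y is the line along which they close (so a half turn about z gives the same grasp; the last joint's range is limited). The gripper opens to 85 mm and grips with 20 to 120 N. Pads are 22 mm wide; open, the fingers measure 114 mm over their backs; the gripper's body (76 mm by 85 mm) begins 54 mm behind the grasp point. The pads swing forward as they close: fully open they stand 13 mm farther back than shut.
Start: joints at [0.992, 0.158, 1.597, -0, 1.386, -0.21], TCP at [207.294, 536.316, 231.299] pointing down, gripper open.
Joint ranges: [-2.91, 2.91], [-0.94, 2.29], [0.18, 2.7], [-1.29, 4.43], [0.17, 2.64], [-3, 3]. Speed limits (rad/s): [2.57, 2.57, 3.14, 3.14, 3.14, 3.14].

INTERFACE

Orientations are given as [roll, pitch, yaw] about the fixed x, y, z axes, in that order (R = Rz(yaw) Ry(pitch) Rx(roll)).
In Python, from plant import sense, camera, sign_off, hold_point_z gives the robot as it stands.
- The arm moves only by the tool carry_out, never from a script. Its argument "motion" is a list of rows, each an object with "translation": the shift along the tool's x, y, z in units of 25 mm (1.0 is 25 mm), a list of three; "turn": the turn about the tool's z in degrees; "hand": the finger opening in mm, from 0 to 85.4. A call has 1 to 20 rows; each row is the pose to reach, as a shift and turn from the pose commanded when the call began, along the tool's axes at that moment; what a row does not reach only later rows make up. A row lasts 1/12 s, in which the tool goes at most 41.7 mm and 7.16 degrees, less where a joint would pass 70% of its speed; a pose out of reach is approached as far as the arm can. A call with a gripper value outside its range is refused whole. The fingers move at their own pace and stop on an object; "squeeze" is the grip in N (left out, the last holds). Time passes only in rows, so rows that repeat a pose let the fingers close. It gives the time, the measured TCP pose, the force, the opening and the grip force at its end, in the units of the state.
- sense(): the state, without advancing time (a new reading comes with each control period).
- camera(name): name is "scene" or "top" or "wrist"; returns a dict with "img" (384x512x3 uint8, blue, green, red), "z_map" (384x512 float32, mm along the optical axis (not along the pixel's ray), 0 where there is no reading), "K" (3x3 intrinsics, pixels), "D" ([k1, k2, p1, p2, k3] as OpenCV has them; the pictures are not rectified), "R" (3x3) and "t" (3): a world point X has camera coordinates R X + t; the wrist camera has in their place "T_tool_cam" (4x4, takes a point from camera to tool coordinates, whose origin is the TCP and whose axes are the flange's). Camera axes: x right, y down, z forward; pixel columns grow to the right and rows downward; lengths in mm; the calibration is good to about 2 mm. A picture is of the moment at which its call begins: read the wrist's pose just before it.
- sign_off(): hands the job in; it is judged then, once.
The state is a dict: "clock": time; "joint_pos": joint angles; "qd": joint speeds; "effort": joint torques, N m; "eef_pos": TCP position; "tool_rot": TCP orientation; "contact_force": force on the tool from outside, world axes, zero at the start; "torque": the same for the moment, N m; "grip_width": opening from 0.0 (shut) to 1.0 (fully open); "finger_force": force on a finger pad.
Only numpy, scipy, OpenCV 4.12 (cv2) and the standard library are available. Lean on these libraries where they do the work, as an engineer would, in place of code of your own. Each camera call takes 0.05 s, during which the arm holds its last target. There are 200 camera calls.

TASK

Disinfect the steel flask caps in the white tray: press the head of the disinfectant pump fully down and let it spring back up, so that a dose runs into the tray corner under its spout. Then take the tray by its rim and tip it about 25 degrees, with that corner staying down on the counter under the spout, until all four caps have slid into that corner. Finish while still holding the tray tipped like this, and leave the other things where they are.

Things in the scene. Friction and masses are not known exactly. Their poses are not given: they have to be found in the camera images.
- tray_center (a point): loose tray of slippery white plastic, open on top, 0.2 kg: outer walls 170 x 130 mm (x by y), 3 mm thick, 48 mm high, floor 4 mm. A flange round the rim stands out 8 mm more (186 x 146 over all). Point at its middle, 24 mm above the underside; x along the length away from the robot (give or take 15 degrees), y left, z up. The caps begin to slide at 7 to 11 degrees and run along a wall at up to 20
- rim_near (a point): middle of the tray's rim on the side nearest the robot: wall and flange together 11 mm thick and 14 mm deep, to be pinched from above, one finger inside the tray. Point half-way through the thickness, 87.5 mm from the tray's middle along its -x, 7 mm below the rim's top, 41 mm above the underside. The rim runs straight along the tray's y
- corner_left (a point): tray corner away from the robot on the left: inner corner of the tray floor, 4 mm above the underside; the outer foot of the corner is 3 mm farther out each way. Axes as the tray
- corner_right (a point): tray corner away from the robot on the right, likewise. The corner meant is the one of these two that lies under the spout tip
- cap1_center (a point): stainless steel slip-on flask cap, a closed disc-like cup 28 mm across and 14 mm high, 15 g, lying mouth down on the tray floor and free to slide; point at its centre
- cap2_center (a point): stainless steel slip-on flask cap, a closed disc-like cup 28 mm across and 14 mm high, 15 g, lying mouth down on the tray floor and free to slide; point at its centre
- cap3_center (a point): stainless steel slip-on flask cap, a closed disc-like cup 28 mm across and 14 mm high, 15 g, lying mouth down on the tray floor and free to slide; point at its centre
- cap4_center (a point): stainless steel slip-on flask cap, a closed disc-like cup 28 mm across and 14 mm high, 15 g, lying mouth down on the tray floor and free to slide; point at its centre
- pump (a joint): how far the pump head is pressed down, m: 0 up, 0.012 fully down; a spring pushes it up again (4 N at the top, 10 N fully down)
- pump_top (a point): centre of the flat round top (34 mm across) of the pump head, on a white bottle 56 mm across in a steel holder fixed to the counter behind the tray; 155 mm above the counter when up; press straight down. x points along the line from spout to head
- spout_tip (a point): mouth of the long pump spout, which is part of the head and points from it over one of the tray's corners; 88 mm from the head's axis, 109 mm above the counter when up
- reagent_mid (a point): brown glass bottle without a pump, 56 mm across, 105 mm high, loose, beside the pump bottle (which is left and which right varies); point 50 mm above its foot. A bystander
- dropper: small dropper bottle, 30 mm across, 82 mm high, standing loose; origin under its foot. A bystander
- cup: lidded specimen cup, 66 mm across, 73 mm high, standing loose; origin under its foot. A bystander
- pen: ballpoint pen lying on the counter, 140 mm long; origin under its middle. A bystander
There are look-alikes about, which are no part of the job. What is shaped like the part that bears tray_center but pink, purple or yellow is not meant.

How it is judged (in metres and radians):
On the way, in this order (a step that is already met when the one before it is completed fails the run):
1. the pump head is pressed fully down (value of joint pump above 0.0095 m), for 0.05 s.
2. the pump head has sprung back up (value of joint pump below 0.002 m), for 0.1 s.
At the end, for the whole second after the job is handed in: pump up; fingers hold the tray (over 1 N) tipped 15 to 40 degrees, not leaning on either bottle; its inner floor corner under the spout is under 20 mm above the counter and within 65 mm (level) of the spout tip; all four cap centres are within 85 mm of that corner (((horizontal distance between corner_left and spout_tip below 0.065 m and height (world z) of corner_left below 0.02 m and distance between each of cap1_center, cap2_center, cap3_center, cap4_center and corner_left below 0.085 m) or (horizontal distance between corner_right and spout_tip below 0.065 m and height (world z) of corner_right below 0.02 m and distance between each of cap1_center, cap2_center, cap3_center, cap4_center and corner_right below 0.085 m)) and angle between tray_center's own z axis and vertical between 0.26 and 0.7 rad and contact force between the fingers and tray above 1 N and contact force between tray and pump_bottle below 0.5 N and contact force between tray and reagent below 0.5 N and value of joint pump below 0.002 m); the arm keeps its last pose, push and grip.
It fails at once if a bystander is knocked or shifted by more than 30 mm (distance of any of reagent_mid, dropper, cup, pen from where it was at the start of the episode above 0.03 m).
It fails at once if a cap leaves the tray (distance between any of cap1_center, cap2_center, cap3_center, cap4_center and tray_center above 0.14 m).
It also fails if it takes over 42 s, if anything falls off the work surface, if the arm or the gripper's body presses on something with over 40 N, if the wrist force passes 120 N, or if a joint passes its speed limit or range.

## Working session

There is one attempt and no reset: what is moved stays moved. The work goes in short steps, Python scripts to look and compute and a tool call to move; the robot and the scene stay as the last step left them, time stands still between calls to the robot, and variables do not carry over. Pictures are saved under pics/ and viewed, at most 10 in all, crops included, and the job is handed in when it is done.

Besides the shell and the picture viewer there is one more tool, called after "Request:" by a JSON object that holds its "api" and its "payload". carry_out: Moves the arm, as the interface text tells. Its arguments: {"type":"object","properties":{"motion":{"type":"array"},"squeeze":{"type":"number"}},"required":["motion"]}

```bash
mkdir -p pics
python3 - <<'E'
from plant import *
import cv2,numpy as np
s=sense();print({k:np.round(v,3).tolist() for k,v in s.items()},hold_point_z)
a=camera("scene");b=camera("top")
for n,c in(("scene",a),("top",b)):
    np.savez(n,**c);print(n,c["K"].tolist(),c["D"],np.round(c["R"],3).tolist(),c["t"])
    cv2.imwrite(f"pics/{n}0.png",c["img"])
E
```

```text
{'clock': 0.0, 'joint_pos': [0.992, 0.159, 1.598, -0.0, 1.386, -0.21], 'qd': [0.0, 0.001, 0.001, 0.001, 0.0, -0.002], 'effort': [0.0, -39.599, -33.143, -0.0, 0.008, 0.0], 'eef_pos': [206.947, 535.829, 230.312], 'tool_rot': [-3.14, -0.0, 2.773], 'contact_force': [0.248, 0.676, -0.648], 'torque': [-0.0, 0.036, 0.034], 'finger_force': 0.0, 'grip_width': 1.0} 18.700000000000003
scene [[361.1676965218632, 0.0, 256.7888702144258], [0.0, 361.1676965218632, 184.463695633973], [0.0, 0.0, 1.0]] [0.01917432 0.         0.         0.         0.        ] [[0.725, 0.688, 0.021], [0.492, -0.497, -0.715], [-0.482, 0.529, -0.699]] [-418.38038496 -128.04873739 1191.57823566]
top [[380.9214495633073, 0.0, 248.51784373857737], [0.0, 380.9214495633073, 195.7607646140924], [0.0, 0.0, 1.0]] [-0.11844636  0.          0.          0.          0.        ] [[0.03, -0.999, 0.017], [-0.988, -0.032, -0.153], [0.154, -0.013, -0.988]] [  68.0928337   527.36473066 1128.99109306]
```

View pics/scene0.png

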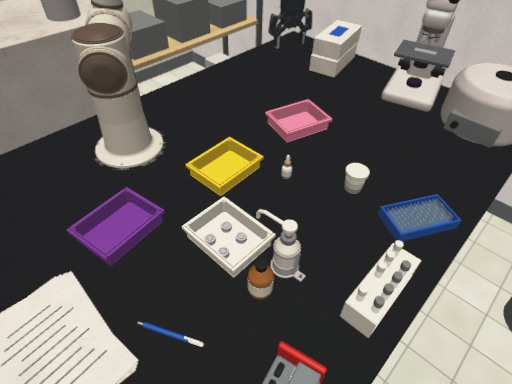

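View pics/top0.png

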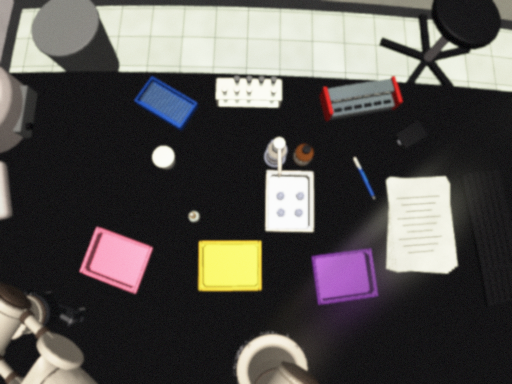

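The top view shows the white tray at columns 265–314, rows 170–232, and the pump head at about (278,145). Its spout points down to about (280,170), over the far-left corner. The brown bottle is at (304,154), to the right of the pump, and the yellow tray is nearer the robot.

```bash
cat > h.py <<'E'
import numpy as np,cv2
def cloud(c,R=None,t=None):
    h,w=c["z_map"].shape;u,v=np.meshgrid(np.arange(w),np.arange(h))
    p=cv2.undistortPoints(np.stack([u,v],-1).reshape(-1,1,2).astype(float),c["K"],c["D"]).reshape(h,w,2)
    X=np.dstack([p,np.ones((h,w))])*c["z_map"][...,None]
    return X if R is None else (X-t)@R   # R^T(X-t)
def ray(c,u,v,z):
    p=cv2.undistortPoints(np.array([[[u,v]]],float),c["K"],c["D"])[0,0]
    o=-c["R"].T@c["t"];d=c["R"].T@np.r_[p,1];return o+d*(z-o[2])/d[2]
E
python3 - <<'E'
from h import *
for n in("top","scene"):
    c=dict(np.load(n+".npz"));P=cloud(c,c["R"],c["t"]);im=c["img"].astype(int)
    hsv=cv2.cvtColor(c["img"],cv2.COLOR_BGR2HSV)
    white=(hsv[...,1]<60)&(hsv[...,2]>120)
    ok=c["z_map"]>0
    if n=="top": r=ray(c,290,200,48);print("tray approx",r)
    near=ok&(np.hypot(P[...,0]-r[0],P[...,1]-r[1])<220)
    m=near&white&(P[...,2]>38)&(P[...,2]<58)&(np.hypot(P[...,0]-r[0],P[...,1]-r[1])<130)
    q=P[m];print(n,"rim",len(q),cv2.minAreaRect(q[:,:2].astype(np.float32)),np.median(q[:,2]))
    print(np.round(cv2.boxPoints(cv2.minAreaRect(q[:,:2].astype(np.float32))),1).tolist())
    m=near&(P[...,2]>146)&(P[...,2]<170);q=P[m];print("head",len(q),q.mean(0),q.min(0),q.max(0))
    m=near&(P[...,2]>105)&(P[...,2]<146)&white;q=P[m];print("spout",len(q));print(np.round(q[np.argsort(q[:,0])][:6]).tolist())
    m=near&(P[...,2]>60)&(P[...,2]<115)&(hsv[...,1]>110)&(hsv[...,0]<20);q=P[m];print("brown",len(q),q.mean(0) if len(q) else 0)
    v,u=np.nonzero(near&(P[...,2]>100)); print("px",u.min(),u.max(),v.min(),v.max())
c=dict(np.load("top.npz"));cv2.imwrite("pics/topc.png",cv2.resize(c["img"][125:240,240:330],None,fx=5,fy=5,interpolation=2))
E
```

```text
tray approx [514.76742668 -42.47658443  48.        ]
top rim 799 ((530.8920288085938, -40.84498596191406), (219.12098693847656, 146.95993041992188), 0.1706293374300003) 48.197523012210304
[[421.1000061035156, 32.29999923706055], [421.6000061035156, -114.69999694824219], [640.7000122070312, -114.0], [640.2000122070312, 33.0]]
head 172 [646.7146102    3.96087834 153.52740455] [584.58383144 -10.61384025 146.14131167] [679.23983594  20.77359393 160.86101113]
spout 67
[[571.0, 0.0, 130.0], [571.0, -1.0, 114.0], [572.0, 1.0, 113.0], [572.0, 3.0, 125.0], [572.0, -3.0, 126.0], [573.0, 3.0, 133.0]]
brown 190 [656.5216731  -79.07038044  75.84881038]
px 272 310 137 177
scene rim 1209 ((514.1621704101562, -39.95555877685547), (186.5835723876953, 147.5112762451172), 0.477061003446579) 45.66328575138079
[[420.29998779296875, 33.0], [421.5, -114.5], [608.0999755859375, -112.9000015258789], [606.7999877929688, 34.599998474121094]]
head 241 [651.72374592   2.39487995 151.41254369] [590.67285367 -11.38044684 146.12551675] [679.44988926  21.02126346 156.71479243]
spout 145
[[571.0, 0.0, 125.0], [573.0, -2.0, 121.0], [574.0, -3.0, 120.0], [574.0, -3.0, 127.0], [574.0, -3.0, 117.0], [575.0, -4.0, 113.0]]
brown 370 [670.2431612  -90.99679659  72.88947637]
px 255 296 209 269
```

View pics/topc.png

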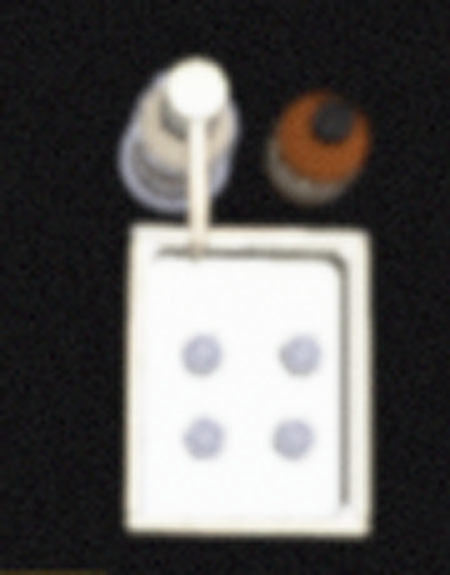

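The crop shows the spout ending over the tray's far-left corner, so corner_left is the one meant. The four caps sit in two rows and two columns, roughly centred in the tray. I'll move above the pump head with the fingers shut and turn the tool so it's also ready for the near-rim pinch.

Request:
{"api": "carry_out", "payload": {"motion": [{"translation": [-24.6,-13.3,0],"turn": 69,"hand": 0},{"translation": [-24.6,-13.3,0],"turn": 69,"hand": 0},{"translation": [-24.6,-13.3,0],"turn": 69,"hand": 0},{"translation": [-24.6,-13.3,0],"turn": 69,"hand": 0},{"translation": [-24.6,-13.3,0],"turn": 69,"hand": 0},{"translation": [-24.6,-13.3,0],"turn": 69,"hand": 0},{"translation": [-24.6,-13.3,0],"turn": 69,"hand": 0},{"translation": [-24.6,-13.3,0],"turn": 69,"hand": 0},{"translation": [-24.6,-13.3,0],"turn": 69,"hand": 0},{"translation": [-24.6,-13.3,0],"turn": 69,"hand": 0},{"translation": [-24.6,-13.3,0],"turn": 69,"hand": 0},{"translation": [-24.6,-13.3,0],"turn": 69,"hand": 0},{"translation": [-24.6,-13.3,0],"turn": 69,"hand": 0},{"translation": [-24.6,-13.3,0],"turn": 69,"hand": 0},{"translation": [-24.6,-13.3,0],"turn": 69,"hand": 0},{"translation": [-24.6,-13.3,0],"turn": 69,"hand": 0},{"translation": [-24.6,-13.3,0],"turn": 69,"hand": 0},{"translation": [-24.6,-13.3,0],"turn": 69,"hand": 0},{"translation": [-24.6,-13.3,0],"turn": 69,"hand": 0},{"translation": [-24.6,-13.3,0],"turn": 69,"hand": 0}]}}

```text
clock: 1.77
eef_pos: [660.6, 4.8, 230.6]
tool_rot: [-3.14, -0.001, 1.568]
contact_force: [-0.1, 0.3, -0.3]
grip_width: -0.001
finger_force: 0.0
```

Request:
{"api": "carry_out", "payload": {"motion": [{"translation": [0,0,1.4],"turn": 0,"hand": 0},{"translation": [0,0,2.6],"turn": 0,"hand": 0},{"translation": [0,0,3.0],"turn": 0,"hand": 0},{"translation": [0,0,3.2],"turn": 0,"hand": 0},{"translation": [0,0,3.3],"turn": 0,"hand": 0},{"translation": [0,0,3.4],"turn": 0,"hand": 0},{"translation": [0,0,3.45],"turn": 0,"hand": 0},{"translation": [0,0,3.5],"turn": 0,"hand": 0},{"translation": [0,0,3.5],"turn": 0,"hand": 0}]}}

```text
clock: 2.52
eef_pos: [661.1, 5.5, 147.0]
tool_rot: [3.141, -0.0, 1.57]
contact_force: [-5.9, 1.3, 7.2]
grip_width: -0.001
finger_force: 3.9
```

Request:
{"api": "carry_out", "payload": {"motion": [{"translation": [0,0,0.08],"turn": 0,"hand": 0},{"translation": [0,0,0.16],"turn": 0,"hand": 0},{"translation": [0,0,0.22],"turn": 0,"hand": 0},{"translation": [0,0,0.22],"turn": 0,"hand": 0}]}}

```text
clock: 2.85
eef_pos: [661.6, 5.4, 143.0]
tool_rot: [3.14, 0.0, 1.57]
contact_force: [-8.1, 1.0, 12.5]
grip_width: -0.004
finger_force: 6.3
```

Request:
{"api": "carry_out", "payload": {"motion": [{"translation": [0,0,0.1],"turn": 0,"hand": 0},{"translation": [0,0,0.18],"turn": 0,"hand": 0},{"translation": [0,0,0.18],"turn": 0,"hand": 0}]}}

```text
clock: 3.1
eef_pos: [661.8, 5.4, 142.8]
tool_rot: [3.139, 0.001, 1.57]
contact_force: [-19.2, 2.2, 31.3]
grip_width: 0.001
finger_force: 15.8
```

Request:
{"api": "carry_out", "payload": {"motion": [{"translation": [0,0,-0.3],"turn": 0,"hand": 0},{"translation": [0,0,-1.2],"turn": 0,"hand": 0},{"translation": [0,0,-2.8],"turn": 0,"hand": 0},{"translation": [0,0,-2.8],"turn": 0,"hand": 0},{"translation": [0,0,-2.8],"turn": 0,"hand": 0},{"translation": [-3.6,-9.4,-2.8],"turn": 0,"hand": 36},{"translation": [-3.6,-9.4,-2.8],"turn": 0,"hand": 36},{"translation": [-3.6,-9.4,-2.8],"turn": 0,"hand": 36},{"translation": [-3.6,-9.4,-2.8],"turn": 0,"hand": 36},{"translation": [-3.6,-9.4,-2.8],"turn": 0,"hand": 36},{"translation": [-3.6,-9.4,-2.8],"turn": 0,"hand": 36},{"translation": [-3.6,-9.4,-2.8],"turn": 0,"hand": 36},{"translation": [-3.6,-9.4,-2.8],"turn": 0,"hand": 36},{"translation": [-3.6,-9.4,-2.8],"turn": 0,"hand": 36}]}}

```text
clock: 4.27
eef_pos: [426.4, -85.0, 204.4]
tool_rot: [3.14, 0.0, 1.568]
contact_force: [-0.9, 0.1, -0.2]
grip_width: 0.42
finger_force: 0.0
```

```bash
cat > look.py <<'E'
from plant import *
from h import *
from scipy.spatial.transform import Rotation as Ro
def wrist(pic):
    s=sense();c=camera("wrist");T=c["T_tool_cam"];R=Ro.from_euler("xyz",s["tool_rot"]).as_matrix()
    X=cloud(c);P=(X@T[:3,:3].T+T[:3,3])@R.T+s["eef_pos"]
    if pic: cv2.imwrite(pic,c["img"])
    return s,c,P
E
python3 - <<'E'
from look import *
s,c,P=wrist("pics/w1.png");print(s["eef_pos"],s["contact_force"])
hsv=cv2.cvtColor(c["img"],cv2.COLOR_BGR2HSV)
m=(c["z_map"]>0)&(hsv[...,1]<60)&(abs(P[...,2]-46)<7)&(P[...,0]>380)
q=P[m];print(len(q),q.min(0),q.max(0))
for y in (-100,-80,-60,-40):
    k=abs(q[:,1]-y)<4; print(y,np.percentile(q[k,0],[0,1,5]) if k.any() else 0)
c=camera("top");P=cloud(c,c["R"],c["t"]);m=(P[...,2]>147)&(P[...,2]<163)&(abs(P[...,0]-660)<25)&(abs(P[...,1]-5)<30);print("head z",np.median(P[m][:,2]))
E
```

```text
[426.39517535 -84.95617007 204.3700355 ] [-0.85023046  0.12330084 -0.16799621]
8526 [ 418.91546562 -111.67982941   39.00287633] [666.437416   35.1765496  52.9850686]
-100 [419.84418766 421.01753079 427.5967675 ]
-80 [420.00422749 420.03650024 421.14942487]
-60 [420.18529913 420.22600573 421.29818311]
-40 [419.29424187 419.31820504 420.38113261]
head z 155.43192087303348
```

View pics/w1.png

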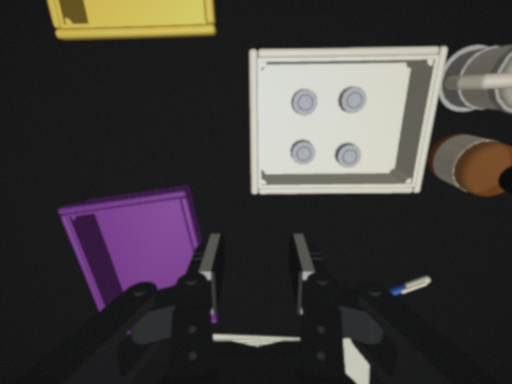

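The wrist view shows the near rim at column 252 (x≈420) and the four caps around (304–352, 100–155). The fingers straddle the rim line, and nothing is in the way. I'll go down and pinch.

Request:
{"api": "carry_out", "payload": {"motion": [{"translation": [0,0,1.5],"turn": 0,"hand": 36},{"translation": [0,0,3.0],"turn": 0,"hand": 36},{"translation": [0,0,4.5],"turn": 0,"hand": 36},{"translation": [0,0,5.6],"turn": 0,"hand": 36},{"translation": [0,0,6.3],"turn": 0,"hand": 36},{"translation": [0,0,6.65],"turn": 0,"hand": 36},{"translation": [0,0,6.65],"turn": 0,"hand": 36},{"translation": [0,0,6.65],"turn": 0,"hand": 5},{"translation": [0,0,6.65],"turn": 0,"hand": 5},{"translation": [0,0,6.65],"turn": 0,"hand": 5},{"translation": [0,0,6.65],"turn": 0,"hand": 5},{"translation": [0,0,6.65],"turn": 0,"hand": 5},{"translation": [0,0,6.65],"turn": 0,"hand": 5}], "squeeze": 20}}

```text
clock: 5.45
eef_pos: [427.5, -85.6, 39.1]
tool_rot: [3.138, 0.001, 1.568]
contact_force: [1.5, 1.1, 6.9]
grip_width: 0.125
finger_force: 22.7
```

Request:
{"api": "carry_out", "payload": {"motion": [{"translation": [0,0,-0.3],"turn": 0,"hand": 5},{"translation": [0,0,-0.6],"turn": 0,"hand": 5},{"translation": [0,0,-0.9],"turn": 0,"hand": 5},{"translation": [0,0,-1.2],"turn": 0,"hand": 5},{"translation": [0,0,-1.6],"turn": 0,"hand": 5},{"translation": [0,0,-1.6],"turn": 0,"hand": 5}]}}

```text
clock: 5.95
eef_pos: [427.2, -85.7, 79.8]
tool_rot: [3.138, 0.002, 1.569]
contact_force: [0.2, -0.3, -3.4]
grip_width: 0.118
finger_force: 28.4
```

```bash
cat > tray.py <<'E'
from look import *
import sys
def meas():
    # plane of the tray floor/caps from top+scene clouds; white pixels connected near tray
    Q=[]
    for n in("top","scene"):
        c=camera(n);P=cloud(c,c["R"],c["t"]);hsv=cv2.cvtColor(c["img"],cv2.COLOR_BGR2HSV)
        m=(c["z_map"]>0)&(hsv[...,1]<45)&(hsv[...,2]>90)&(P[...,0]>460)&(P[...,0]<575)&(P[...,1]>-90)&(P[...,1]<10)&(P[...,2]<140)
        q=P[m]; rng=np.random.default_rng(0);best=None
        for _ in range(400):
            a=q[rng.choice(len(q),3,False)];nn=np.cross(a[1]-a[0],a[2]-a[0]);l=np.linalg.norm(nn)
            if l<500: continue
            nn/=l; nn*=np.sign(nn[2]); k=abs((q-a[0])@nn)<2.5
            if best is None or k.sum()>best.sum(): best=k
        f=q[best];ctr=f.mean(0);nn=np.linalg.svd(f-ctr,full_matrices=False)[2][2];nn*=np.sign(nn[2])
        print(n,len(f),"ctr",ctr.round(),"n",nn.round(3),"tilt",np.degrees(np.arccos(nn[2])).round(1))
        cv2.imwrite(f"pics/{n}_{sys.argv[1]}.png",c["img"])
meas()
E
python3 tray.py a
python3 - <<'E'
import cv2,numpy as np
a=cv2.imread('pics/top_a.png')[120:250,220:350];b=cv2.imread('pics/scene_a.png')[160:310,150:320]
cv2.imwrite('pics/ab_a.png',np.hstack([cv2.resize(a,(400,400)),cv2.resize(b,(400,400))]))
E
```

```text
top 641 ctr [522. -36.  29.] n [0.119 0.075 0.99 ] tilt 8.1
scene 954 ctr [524. -37.  25.] n [0.133 0.077 0.988] tilt 8.9
```

View pics/ab_a.png

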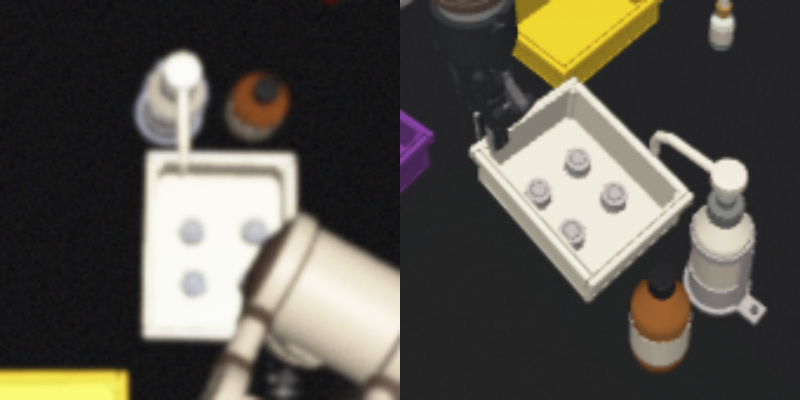

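The tray is tipping about 8.5° towards the far-left corner, but the arm seems to be carrying its whole weight. I'll ease the grip through the opening so the tray can pivot in the fingers.

Request:
{"api": "carry_out", "payload": {"motion": [{"translation": [0,0,0],"turn": 0,"hand": 8},{"translation": [0,0,0],"turn": 0,"hand": 9},{"translation": [0,0,0],"turn": 0,"hand": 9.8},{"translation": [0,0,0],"turn": 0,"hand": 9.8},{"translation": [0,0,0],"turn": 0,"hand": 9.8}]}}

```text
clock: 6.47
eef_pos: [425.7, -84.9, 77.3]
tool_rot: [-3.141, -0.0, 1.569]
contact_force: [0.5, 0.7, -2.6]
grip_width: 0.126
finger_force: 29.9
```

```bash
python3 tray.py b
```

```text
top 611 ctr [516. -37.  26.] n [0.136 0.061 0.989] tilt 8.6
scene 1014 ctr [514. -40.  24.] n [0.136 0.082 0.987] tilt 9.1
```

Request:
{"api": "carry_out", "payload": {"motion": [{"translation": [0,0,0.1],"turn": 0,"hand": 10.5},{"translation": [0,0,0.2],"turn": 0,"hand": 10.8},{"translation": [0,0,0.2],"turn": 0,"hand": 11.0},{"translation": [0,0,0.2],"turn": 0,"hand": 11.0},{"translation": [0,0,0.2],"turn": 0,"hand": 11.2},{"translation": [0,0,0.2],"turn": 0,"hand": 11.2}]}}

```text
clock: 7.07
eef_pos: [426.1, -85.0, 72.7]
tool_rot: [3.141, 0.0, 1.568]
contact_force: [0.1, -0.6, -2.4]
grip_width: 0.132
finger_force: 10.8
```

```bash
python3 tray.py c
```

```text
top 664 ctr [513. -39.  21.] n [0.143 0.093 0.985] tilt 9.8
scene 1134 ctr [511. -42.  19.] n [0.14  0.08  0.987] tilt 9.3
```

Request:
{"api": "carry_out", "payload": {"motion": [{"translation": [0,0,0],"turn": 0,"hand": 11.5},{"translation": [0,0,0],"turn": 0,"hand": 11.5},{"translation": [0,0,0],"turn": 0,"hand": 11.8},{"translation": [0,0,0],"turn": 0,"hand": 11.8},{"translation": [0,0,-0.1],"turn": 0,"hand": 11.8},{"translation": [0,0,-0.2],"turn": 0,"hand": 11.8},{"translation": [0,0,-0.3],"turn": 0,"hand": 11.8},{"translation": [0,0,-0.4],"turn": 0,"hand": 11.8},{"translation": [0,0,-0.4],"turn": 0,"hand": 11.8}]}}

```text
clock: 7.92
eef_pos: [426.2, -85.2, 83.3]
tool_rot: [3.141, 0.001, 1.569]
contact_force: [-1.0, -0.0, -1.8]
grip_width: 0.136
finger_force: 7.4
```

```bash
python3 tray.py d
```

```text
top 658 ctr [513. -40.  25.] n [0.192 0.086 0.978] tilt 12.1
scene 1137 ctr [508. -42.  24.] n [0.2   0.083 0.976] tilt 12.5
```

Request:
{"api": "carry_out", "payload": {"motion": [{"translation": [0,0,0],"turn": 0,"hand": 12.1},{"translation": [0,0,-0.1],"turn": 0,"hand": 12.1},{"translation": [0,0,-0.2],"turn": 0,"hand": 12.1},{"translation": [0,0,-0.3],"turn": 0,"hand": 12.3},{"translation": [0,0,-0.4],"turn": 0,"hand": 12.3},{"translation": [0,0,-0.5],"turn": 0,"hand": 12.4},{"translation": [0,0,-0.6],"turn": 0,"hand": 12.4},{"translation": [0,0,-0.6],"turn": 0,"hand": 12.4}]}}

```text
clock: 8.68
eef_pos: [426.2, -85.2, 98.2]
tool_rot: [3.141, 0.001, 1.569]
contact_force: [0.2, -0.0, -1.5]
grip_width: 0.146
finger_force: 5.9
```

```bash
python3 tray.py e
```

```text
top 651 ctr [510. -41.  31.] n [0.296 0.07  0.953] tilt 17.7
scene 1152 ctr [507. -44.  30.] n [0.29  0.079 0.954] tilt 17.5
```

```bash
cat > ab.py <<'E'
import cv2,numpy as np,sys
n=sys.argv[1]
a=cv2.imread(f'pics/top_{n}.png')[120:250,220:350];b=cv2.imread(f'pics/scene_{n}.png')[160:310,150:320]
cv2.imwrite(f'pics/ab_{n}.png',np.hstack([cv2.resize(a,(400,400)),cv2.resize(b,(400,400))]))
E
python3 ab.py e
```

```text
(no output)
```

View pics/ab_e.png

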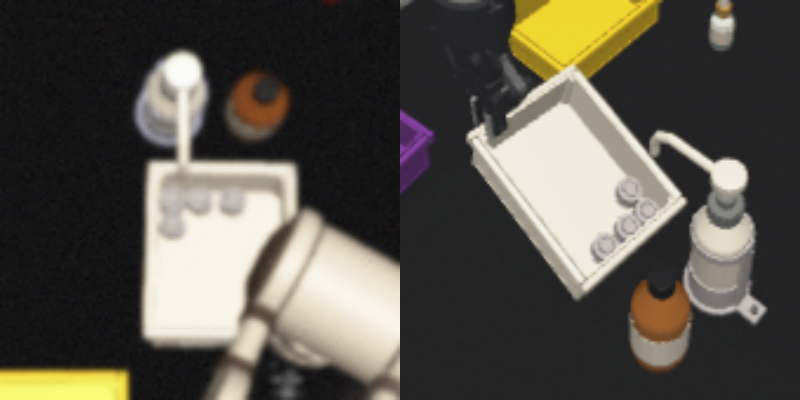

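The caps have slid. Three lie along the far wall and one behind them at the left, and the rightmost, at about (232,200) in the left crop, is some 75 mm from the corner. I'll tip a little more for margin and then measure.

Request:
{"api": "carry_out", "payload": {"motion": [{"translation": [0,0,-0.1],"turn": 0,"hand": 12.6},{"translation": [0,0,-0.2],"turn": 0,"hand": 12.6},{"translation": [0,0,-0.3],"turn": 0,"hand": 12.8},{"translation": [0,0,-0.4],"turn": 0,"hand": 12.8},{"translation": [0,0,-0.5],"turn": 0,"hand": 12.9},{"translation": [0,0,-0.6],"turn": 0,"hand": 12.9},{"translation": [0,0,-0.6],"turn": 0,"hand": 12.9},{"translation": [0,0,-0.6],"turn": 0,"hand": 12.9}]}}

```text
clock: 9.45
eef_pos: [426.1, -85.1, 112.8]
tool_rot: [3.141, 0.0, 1.569]
contact_force: [0.3, 0.1, 0.2]
grip_width: 0.153
finger_force: 0.0
```

```bash
python3 tray.py f; python3 ab.py f
```

```text
top 589 ctr [508. -41.   5.] n [-0.016 -0.006  1.   ] tilt 1.0
scene 909 ctr [502. -46.   3.] n [-0.001  0.002  1.   ] tilt 0.1
```

View pics/ab_f.png

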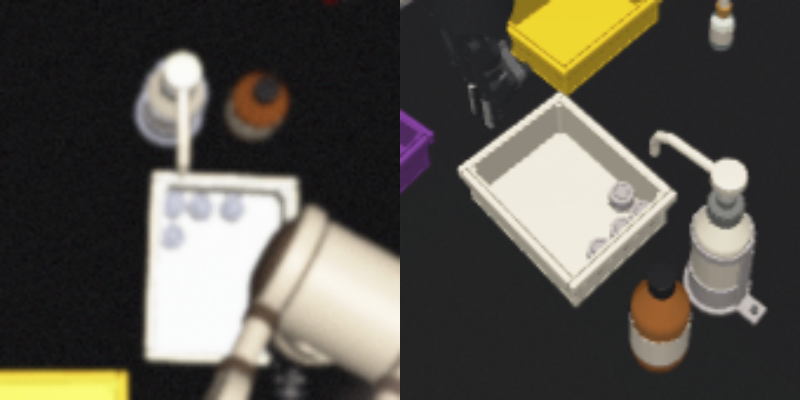

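The fingers slipped off: the tray is level again, with the caps still bunched in the far-left corner (crop (172–232, 203–235)). I'll regrip on the right-hand rim, so the tray tips towards the left wall. That pushes the caps further into the corner and away from the bottles.

Request:
{"api": "carry_out", "payload": {"motion": [{"translation": [0,0,-1.6],"turn": 0,"hand": 36},{"translation": [0,0,-3.2],"turn": 7,"hand": 36},{"translation": [-1.2,1.0,-3.6],"turn": 14,"hand": 36},{"translation": [-1.2,1.0,-3.6],"turn": 90,"hand": 36},{"translation": [-1.2,1.0,-3.6],"turn": 90,"hand": 36},{"translation": [-1.2,1.0,-3.6],"turn": 90,"hand": 36},{"translation": [-1.2,1.0,-3.6],"turn": 90,"hand": 36},{"translation": [-1.2,1.0,-3.6],"turn": 90,"hand": 36},{"translation": [-1.2,1.0,-3.6],"turn": 90,"hand": 36},{"translation": [-1.2,1.0,-3.6],"turn": 90,"hand": 36},{"translation": [-1.2,1.0,-3.6],"turn": 90,"hand": 36},{"translation": [-1.2,1.0,-3.6],"turn": 90,"hand": 36},{"translation": [-1.2,1.0,-3.6],"turn": 90,"hand": 36},{"translation": [-1.2,1.0,-3.6],"turn": 90,"hand": 36},{"translation": [-1.2,1.0,-3.6],"turn": 90,"hand": 36},{"translation": [-1.2,1.0,-3.6],"turn": 90,"hand": 36},{"translation": [-1.2,1.0,-3.6],"turn": 90,"hand": 36}]}}

```text
clock: 10.97
eef_pos: [450.7, -115.0, 202.4]
tool_rot: [-3.141, 0.0, -0.0]
contact_force: [-0.4, -1.2, 0.8]
grip_width: 0.424
finger_force: 0.0
```

Run:
```python
from look import *
s,c,P=wrist("pics/w2.png");print(s["eef_pos"],s["tool_rot"],s["joint_pos"])
def rim(c,P):
    hsv=cv2.cvtColor(c["img"],cv2.COLOR_BGR2HSV)
    m=(c["z_map"]>0)&(hsv[...,1]<60)&(hsv[...,2]>90)&(abs(P[...,2]-47)<6)&(P[...,0]>380)&(P[...,0]<609)&(P[...,1]>-125)&(P[...,1]<45)
    return P[m]
q=rim(c,P);print("wrist",len(q),q.min(0).round(),q.max(0).round())
for x in (430,450,470,490,520,560):
    k=abs(q[:,0]-x)<4
    if k.any(): print(x,np.percentile(q[k,1],[0,1]).round(1))
for n in("scene","top"):
    c=camera(n);P=cloud(c,c["R"],c["t"]);q=rim(c,P);r=cv2.minAreaRect(q[:,:2].astype(np.float32));print(n,r,np.round(cv2.boxPoints(r)).tolist())
```

```text
[ 450.743789   -115.01234998  202.42424012] [-3.14147079e+00  2.23773070e-04 -2.36395120e-04] [-5.10517534e-01 -1.09016221e-01  1.92766467e+00 -3.05139935e-06
  1.32319899e+00  1.06051595e+00]
wrist 7434 [ 400. -121.   41.] [587.  27.  51.]
430 [-118.6 -118.2]
450 [-118.6 -118.6]
470 [-118.5 -118.4]
490 [-119.4 -119.4]
520 [-119.2 -119.2]
560 [-119.9 -119.9]
scene ((494.57177734375, -48.13007354736328), (146.63217163085938, 187.78353881835938), 89.16446685791016) [[400.0, -120.0], [587.0, -123.0], [590.0, 24.0], [402.0, 27.0]]
top ((495.9653015136719, -48.963661193847656), (146.9257354736328, 187.43939208984375), 88.9957046508789) [[401.0, -121.0], [588.0, -124.0], [591.0, 23.0], [404.0, 26.0]]
```

Request:
{"api": "carry_out", "payload": {"motion": [{"translation": [-0.4,0,1.5],"turn": 0,"hand": 36},{"translation": [-0.4,0,3.0],"turn": 0,"hand": 36},{"translation": [-0.4,0,4.5],"turn": 0,"hand": 36},{"translation": [-0.4,0,5.6],"turn": 0,"hand": 36},{"translation": [-0.4,0,6.3],"turn": 0,"hand": 36},{"translation": [-0.4,0,6.65],"turn": 0,"hand": 36},{"translation": [-0.4,0,6.65],"turn": 0,"hand": 36},{"translation": [-0.4,0,6.65],"turn": 0,"hand": 9},{"translation": [-0.4,0,6.65],"turn": 0,"hand": 9},{"translation": [-0.4,0,6.65],"turn": 0,"hand": 9},{"translation": [-0.4,0,6.65],"turn": 0,"hand": 9},{"translation": [-0.4,0,6.65],"turn": 0,"hand": 9},{"translation": [-0.4,0,6.65],"turn": 0,"hand": 9}]}}

```text
clock: 12.2
eef_pos: [442.2, -115.8, 38.0]
tool_rot: [3.14, -0.003, -0.002]
contact_force: [0.0, 0.7, 6.0]
grip_width: 0.121
finger_force: 21.9
```

Request:
{"api": "carry_out", "payload": {"motion": [{"translation": [0,0,-0.2],"turn": 0,"hand": 10.5},{"translation": [0,0,-0.4],"turn": 0,"hand": 10.8},{"translation": [0,0,-0.6],"turn": 0,"hand": 11.0},{"translation": [0,0,-0.8],"turn": 0,"hand": 11.2},{"translation": [0,0,-1.0],"turn": 0,"hand": 11.3},{"translation": [0,0,-1.2],"turn": 0,"hand": 11.4},{"translation": [0,0,-1.2],"turn": 0,"hand": 11.4},{"translation": [0,0,-1.2],"turn": 0,"hand": 11.4}]}}

```text
clock: 12.87
eef_pos: [441.0, -115.2, 66.7]
tool_rot: [3.141, -0.0, -0.002]
contact_force: [-0.0, -0.8, -1.7]
grip_width: 0.134
finger_force: 3.7
```

```bash
python3 tray.py g
```

```text
top 590 ctr [504. -43.  18.] n [0.117 0.098 0.988] tilt 8.8
scene 891 ctr [501. -46.  16.] n [0.123 0.089 0.988] tilt 8.7
```

Request:
{"api": "carry_out", "payload": {"motion": [{"translation": [0,0,-0.1],"turn": 0,"hand": 11.3},{"translation": [0,0,-0.2],"turn": 0,"hand": 11.3},{"translation": [0,0,-0.3],"turn": 0,"hand": 11.4},{"translation": [0,0,-0.4],"turn": 0,"hand": 11.5},{"translation": [0,0,-0.5],"turn": 0,"hand": 11.6},{"translation": [0,0,-0.6],"turn": 0,"hand": 11.7},{"translation": [0,0,-0.6],"turn": 0,"hand": 11.7}]}}

```text
clock: 13.55
eef_pos: [441.2, -115.3, 82.0]
tool_rot: [3.141, -0.001, -0.002]
contact_force: [0.2, -0.5, -0.3]
grip_width: 0.136
finger_force: 3.3
```

```bash
python3 tray.py h
```

```text
top 554 ctr [501. -47.  25.] n [0.203 0.12  0.972] tilt 13.6
scene 884 ctr [499. -47.  23.] n [0.189 0.129 0.973] tilt 13.2
```

Request:
{"api": "carry_out", "payload": {"motion": [{"translation": [0,0,-0.1],"turn": 0,"hand": 11.5},{"translation": [0,0,-0.2],"turn": 0,"hand": 11.5},{"translation": [0,0,-0.3],"turn": 0,"hand": 11.6},{"translation": [0,0,-0.4],"turn": 0,"hand": 11.7},{"translation": [0,0,-0.5],"turn": 0,"hand": 11.8},{"translation": [0,0,-0.6],"turn": 0,"hand": 11.8},{"translation": [0,0,-0.6],"turn": 0,"hand": 11.8}]}}

```text
clock: 14.23
eef_pos: [441.2, -115.3, 97.0]
tool_rot: [3.141, -0.001, -0.002]
contact_force: [-0.5, -0.7, -1.2]
grip_width: 0.135
finger_force: 3.5
```

```bash
python3 tray.py i
```

```text
top 516 ctr [499. -47.  31.] n [0.28  0.165 0.946] tilt 19.0
scene 773 ctr [494. -49.  30.] n [0.267 0.168 0.949] tilt 18.4
```

Request:
{"api": "carry_out", "payload": {"motion": [{"translation": [0,0,-0.1],"turn": 0,"hand": 11.5},{"translation": [0,0,-0.2],"turn": 0,"hand": 11.5},{"translation": [0,0,-0.3],"turn": 0,"hand": 11.5},{"translation": [0,0,-0.4],"turn": 0,"hand": 11.6},{"translation": [0,0,-0.5],"turn": 0,"hand": 11.6},{"translation": [0,0,-0.5],"turn": 0,"hand": 11.5},{"translation": [0,0,-0.5],"turn": 0,"hand": 11.4},{"translation": [0,0,-0.5],"turn": 0,"hand": 11.4}]}}

```text
clock: 15.0
eef_pos: [440.8, -115.1, 108.8]
tool_rot: [3.141, 0.0, -0.002]
contact_force: [-0.9, 0.5, -1.3]
grip_width: 0.139
finger_force: 6.2
```

```bash
python3 tray.py j; python3 ab.py j
```

```text
top 452 ctr [495. -49.  35.] n [0.34  0.152 0.928] tilt 21.9
scene 718 ctr [492. -51.  34.] n [0.349 0.181 0.92 ] tilt 23.1
```

View pics/ab_j.png

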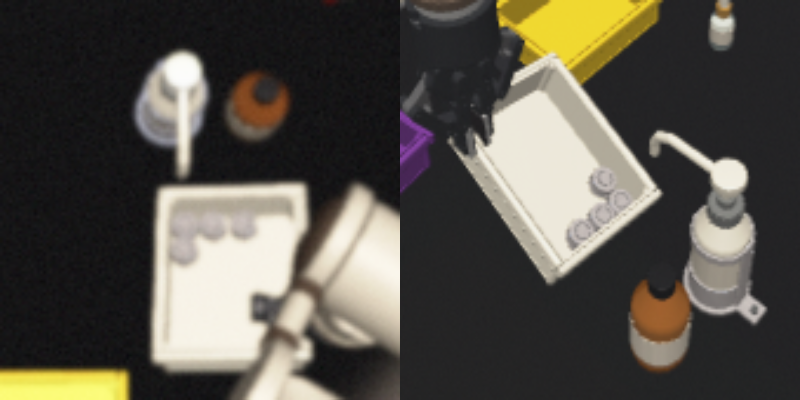

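All four caps are in the far-left corner: three touch in a row along the far wall at crop (183–243, 223), and one is behind them at (183,248). The farthest is about 72 mm from the corner. I'll wait a moment to check that the hold is steady.

Request:
{"api": "carry_out", "payload": {"motion": [{"translation": [0,0,0],"turn": 0,"hand": 11.4},{"translation": [0,0,0],"turn": 0,"hand": 11.4},{"translation": [0,0,0],"turn": 0,"hand": 11.4},{"translation": [0,0,0],"turn": 0,"hand": 11.4},{"translation": [0,0,0],"turn": 0,"hand": 11.4},{"translation": [0,0,0],"turn": 0,"hand": 11.4},{"translation": [0,0,0],"turn": 0,"hand": 11.4},{"translation": [0,0,0],"turn": 0,"hand": 11.4},{"translation": [0,0,0],"turn": 0,"hand": 11.4},{"translation": [0,0,0],"turn": 0,"hand": 11.4},{"translation": [0,0,0],"turn": 0,"hand": 11.4},{"translation": [0,0,0],"turn": 0,"hand": 11.4}]}}

```text
clock: 16.1
eef_pos: [440.8, -115.0, 108.8]
tool_rot: [3.142, -0.0, -0.002]
contact_force: [-0.9, -0.1, -1.6]
grip_width: 0.137
finger_force: 6.2
```

```bash
python3 tray.py k
python3 - <<'E'
from look import *
c=camera("top");P=cloud(c,c["R"],c["t"])
n=np.array([.345,.167,.924]);n/=np.linalg.norm(n);p0=np.array([494,-50,34.5])+14*n
o=-c["R"].T@c["t"];X=[]
for u,v in((183,222),(213,224),(243,223),(183,248)):
    q=ray(c,220+u*.325,120+v*.325,0);d=q-o;x=o+d*((p0-o)@n)/(d@n)-7*n;X.append(x)
X=np.array(X);print(X.round());cor=np.array([554,7,5]);print(np.linalg.norm(X-cor,axis=1).round())
m=(P[...,2]>147)&(P[...,2]<163)&(abs(P[...,0]-660)<25)&(abs(P[...,1]-5)<30);print("head z",np.median(P[m][:,2]),sense()["finger_force"])
E
```

```text
top 421 ctr [494. -49.  36.] n [0.32  0.182 0.93 ] tilt 21.6
scene 752 ctr [491. -50.  34.] n [0.346 0.174 0.922] tilt 22.8
[[539. -13.  18.]
 [537. -43.  25.]
 [539. -73.  30.]
 [511. -13.  29.]]
[28. 56. 85. 53.]
head z 154.78122049441242 6.231831070035696
```

```bash
cat > caps.py <<'E'
from look import *
from scipy.spatial.transform import Rotation as Ro
n=np.array([.34,.175,.925]);n/=np.linalg.norm(n)
ex=np.array([1,-.014,0]);ex-=n*(ex@n);ex/=np.linalg.norm(ex);ey=np.cross(n,ex)
B=np.array([ex,ey,n]);org=np.array([493,-50,35])
for nm in("top","scene"):
    c=camera(nm);P=cloud(c,c["R"],c["t"]);L=(P-org)@B.T;hsv=cv2.cvtColor(c["img"],cv2.COLOR_BGR2HSV)
    w=(c["z_map"]>0)&(hsv[...,1]<60)&(hsv[...,2]>80)
    rim=w&(abs(L[...,2]-44)<5)&(abs(L[...,0])<125)&(abs(L[...,1])<100)&(P[...,0]<600)
    q=L[rim]; xm=np.percentile(q[:,0],99.5);k=q[:,0]<40;ym=np.percentile(q[k,1],99.5);print(nm,"rim max",xm.round(1),ym.round(1),"ymin/xmin",q.min(0).round(1))
    g=c["img"][...,1].astype(float);ins=w&(L[...,0]<xm-12)&(L[...,1]<ym-12)&(L[...,1]>ym-120)&(L[...,0]>xm-90)&(L[...,2]>9)&(L[...,2]<19)
    cl=L[ins];km=cv2.kmeans(cl[:,:2].astype(np.float32),4,None,(3,50,.1),10,cv2.KMEANS_PP_CENTERS)
    C=km[2];D=np.c_[xm-11-C[:,0],ym-11-C[:,1]];print(len(cl),np.bincount(km[1].ravel()),D.round(1).tolist(),np.hypot(np.hypot(*D.T),7).round(1))
    cv2.imwrite(f"pics/z_{nm}.png",cv2.resize((c["img"][175:225,265:330] if nm=="top" else c["img"][170:290,165:260]),None,fx=6 if nm=="top" else 4,fy=6 if nm=="top" else 4,interpolation=2))
a,b=cv2.imread("pics/z_top.png"),cv2.imread("pics/z_scene.png");h=480
o=np.zeros((h,a.shape[1]+b.shape[1],3),np.uint8);o[:a.shape[0],:a.shape[1]]=a;o[:b.shape[0],a.shape[1]:]=b;cv2.imwrite("pics/z.png",o)
E
python3 caps.py
```

```text
top rim max 73.5 62.1 ymin/xmin [-116.3  -86.6   39. ]
232 [55 56 60 61] [[45.4, 13.2], [15.4, 70.7], [15.5, 13.4], [15.8, 40.0]] [47.8 72.7 21.6 43.6]
scene rim max 74.7 63.0 ymin/xmin [-113.5 -100.    39. ]
292 [80 65 75 72] [[16.4, 71.2], [19.4, 13.7], [45.4, 14.0], [18.0, 40.6]] [73.4 24.8 48.  44.9]
```

View pics/z.png

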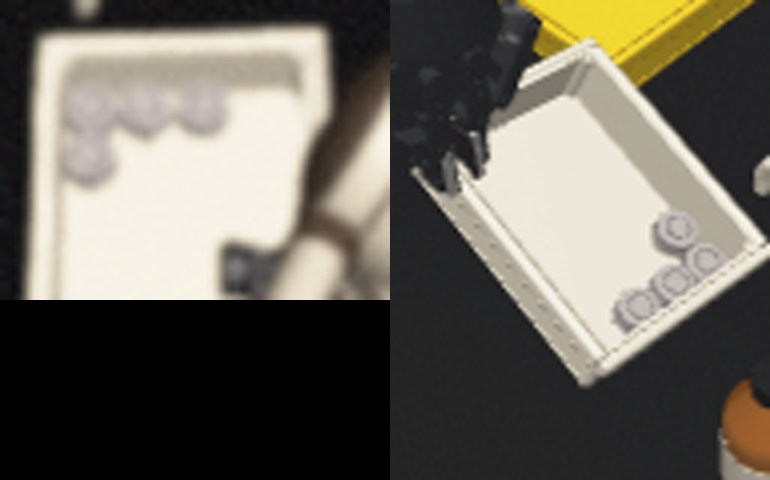

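Both views agree: the caps are packed against the walls, and the farthest is 73 mm from the corner. The tray is steady at about 22°, so I'm handing in.

```bash
python3 -c "
from plant import *
print(sign_off())"
```

```text
the job is handed in; nothing more can be done
None
```

The job is handed in, result not reported: the pump was pressed fully down and sprang back, and the tray is held tipped about 22° with the far-left corner down near the spout and all four caps within about 73 mm of it; the tray slipped from the fingers once and dropped back level, and I regripped it by its right-hand rim.

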